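# Push the clean filter home through the garage vacuum's filter slot

## Task

Take the clean blue-framed filter out of the drying rack and push it down through the slot in the top of the garage vacuum until its top rail sits fully home on the grey collar, with no gap. Feel for the slot and never force it: the thin frame cracks under a push of more than about 20 N. Leave the old brown filter and everything else on the table where it is.

Things in the scene. Friction and masses are not known exactly. Their poses are not given: they have to be found in the camera images.
- filter: the clean filter: blue frame, white pleats, about 180 g. A flat upright plate 10 mm thick (its x), 100 mm wide (y), 92 mm tall, with a rail along its top. Origin at the centre of its lower edge, z up; overall height 104 mm. It stands on edge in the rack between thin wires (1 mm play each side) and lifts straight out. Front and back are alike: either may face forward.
- filter_rail (a point): top centre of the clean filter's blue top rail, 104 mm above the filter's origin. The rail is 20 mm thick (x), 116 mm wide (y) and 12 mm tall: thicker and wider than the slot, so it stops on the collar. Grip the filter here, across its thickness; press it home here.
- rack: pale grey drying rack, fixed, a tray 200 mm (x) by 130 mm (y). Origin under its centre; its floor is 10 mm above the table, its wires end 55 mm above. Two places for filters, 40 mm to either side of the centre along x: one holds the clean filter, the other the old one (which is which varies).
- slot (a point): nominal slot centre, level with the upper face of the grey collar (60 x 140 mm, 8 mm thick) on the vacuum, 168 mm above the table. x across the slot, y along it, z up. Slot 12 mm (x) by 102 mm (y), 1.5 mm bevel. The collar has play: its slot lies up to 4 mm off this point along x, unmeasured, and holds against side pushes below 8 N: find it by feel, pressing about 5 N. Not off along y.
- seal (a point): nominal point midway between two sprung black seal lips inside the slot, 42 mm below the collar's upper face (they move with the collar). From about 36 mm deep they grip the filter: from there on it needs a steady push of roughly 6 to 12 N all the way down, and stays where it is left. Home: the rail's underside on the collar, the filter's origin 92 mm below the slot point.
- vac: garage vacuum, orange motor head on a black tank, 224 mm (x) by 264 mm (y). Origin under its centre at table height; the slot is at x = -45 mm. It stands on soft rubber feet: it sinks about 4.5 mm for each 10 N of downward push and springs back. Black carry handle along y at x = 75 mm, its top 207 mm above the table.
- old_filter: the old filter in the other place of the rack: the same shape and size as the clean one, grey frame and brown media; leave it. Origin at the centre of its lower edge.
- trowel: bystander: hand trowel with black handle, 265 mm long, lying on the table; origin near its middle, at table height.
- weed_fork: bystander: three-pronged hand fork with black handle, 260 mm long; origin near its middle, at table height.
- pliers: bystander: pliers with one green and one black handle, 170 mm long; origin near the jaws, at table height.
- wire_spool: bystander: green spool of garden wire, 64 mm across, 28 mm high; origin under its centre.
- screwdriver: bystander: screwdriver with yellow handle; origin under its middle.
- tile: bystander: blue wall tile 100 by 100 by 8 mm lying flat; origin under its centre.

How it is judged:
By the outcome, as a careful person would: the job done as asked, in the order asked, and still so for the second after the job is handed in, with the robot touching nothing.
It also fails if it takes over 67 s, if anything falls off the work surface, if the arm or the gripper's body presses on something with over 40 N, if the wrist force passes 120 N, or if a joint passes its speed limit or range.

## Robot

A 7-joint arm with a two-finger parallel gripper is mounted at the origin on the work surface. World frame = base frame: x ahead of the robot, y to its left, z up, the work surface at z = 0. Lengths are in m, angles in rad, forces in N, time in s.
With the tool pointing down it reaches from about 0.4 to 0.85 m from the base axis. Payload 10.4 kg.
Tool frame: the origin (TCP) lies midway between the tips of the shut fingers; the grasp point (between the pads) lies manip.hold_point_z behind it (manip.hold_point_z is the distance from the TCP to the grasp point, in m); z points along the fingers, y is the direction in which the jaws open and shut (so a half turn about z gives the same grasp; the last joint's range is limited). The gripper opens to 85 mm and grips with 20 to 120 N. Pads are 22 mm wide; open, the fingers measure 114 mm over their backs; the gripper's body (76 mm by 85 mm) begins 54 mm behind the grasp point. The pads swing forward as they close: fully open they stand 13 mm farther back than shut.
Start: joints at [1.272, 0.332, -0.065, 1.46, 0.022, 1.35, -0.088], TCP at [0.17, -0.601, 0.231] pointing down, gripper open.
Joint ranges: [-2.6, 2.6], [-0.5, 2.12], [-1.47, 1.34], [0.16, 2.42], [-1.27, 4.41], [0.06, 2.06], [-2.6, 2.6]. Speed limits (rad/s): [2.22, 2.22, 2.79, 2.79, 3.14, 3.14, 3.14].

## Interface

Orientations are given as [roll, pitch, yaw] about the fixed x, y, z axes, in that order (R = Rz(yaw) Ry(pitch) Rx(roll)).
In Python, from cell import status, optics, workorder, manip gives the robot as it stands.
- The arm moves only by the tool move_arm, never from a script. Its argument "moves" is one flat list of numbers, 7 for each row, row after row: the shift along the tool's x, y, z in cm, then the turn, a rotation vector about the tool's x, y, z in degrees, then the opening, from 0 (shut) to 1 (fully open). A call has 1 to 10 rows; each row is the pose to reach, as a shift and turn from the pose commanded when the call began, along the tool's axes at that moment; what a row does not reach only later rows make up. A row lasts 1/12 s, in which the tool goes at most 41.7 mm and 7.16 degrees, less where a joint would pass 70% of its speed; a pose out of reach is approached as far as the arm can. A call with a gripper value outside its range is refused whole. The fingers move at their own pace and stop on an object; the grip force is fixed at half the most. Time passes only in rows, so rows that repeat a pose let the fingers close. It gives the time, the measured TCP pose, the force and the opening at its end, in the units of the state.
- status.observe(): the state, without advancing time (a new reading comes with each control period).
- optics.get_image(name): name is "side" or "top" or "wrist"; returns (picture, depth): 420x560x3 uint8, red, green, blue; 420x560 float32, m along the optical axis (not along the pixel's ray), 0 where there is no reading.
- optics.get_calibration(name): a dict with "mtx" (3x3 intrinsics, pixels), "R" (3x3) and "t" (3): a world point X has camera coordinates R X + t; the wrist camera has in their place "tool_from_camera" (4x4, takes a point from camera to tool coordinates, whose origin is the TCP and whose axes are the flange's). Camera axes: x right, y down, z forward; pixel columns grow to the right and rows downward; lengths in m; the calibration is good to about 2 mm. A picture is of the moment at which its call begins: read the wrist's pose just before it. get_calibration takes no time and is no camera call.
- workorder.sign_off(): hands the job in, once; it reports no verdict.
The state is a dict: "time_s": time; "qpos": joint angles; "joint_vel": joint speeds; "tau": joint torques, N m; "tcp_pos": TCP position; "tool_rot": TCP orientation; "wrist_force": force on the tool from outside, world axes, zero at the start; "moment": the same for the moment, N m; "opening": opening from 0.0 (shut) to 1.0 (fully open).
Only numpy, scipy, OpenCV 4.12 (cv2) and the standard library are available. Lean on these libraries where they do the work, as an engineer would, in place of code of your own. Each camera call takes 0.05 s, during which the arm holds its last target. There are 200 camera calls.

## Working session

There is one attempt and no reset: what is moved stays moved. The work goes in short steps, Python scripts to look and compute and a tool call to move; the robot and the scene stay as the last step left them, time stands still between calls to the robot, and variables do not carry over. Pictures are saved under pics/ and viewed, about 8 in all and at most 12, crops included, and the job is handed in when it is done.

Besides the shell and the picture viewer there is one more tool, called after "Request:" by a JSON object that holds its "op" and its "data". move_arm: Moves the arm, as the interface text tells. Its arguments: {"type":"object","properties":{"moves":{"type":"array"}},"required":["moves"]}

```bash
mkdir -p pics; ls; python3 - <<'E'
from cell import status, optics, workorder, manip
import cv2,numpy as np
print(status.observe()); print(manip.hold_point_z)
for n in("top","side"):
    im,d=optics.get_image(n); cv2.imwrite(f"pics/{n}0.png",im[...,::-1]); np.savez(f"pics/{n}0.npz",im=im,d=d)
    c=optics.get_calibration(n); print(n,c, 'campos',-c['R'].T@c['t'])
print(optics.get_calibration("wrist"))
E
```

```text
pics
{'time_s': 0.0, 'qpos': array([ 1.27241867,  0.3328832 , -0.06465419,  1.46093885,  0.02159283,
        1.34986186, -0.08847862]), 'joint_vel': array([ 0.00014936,  0.00013292,  0.00090954, -0.0010167 ,  0.00079348,
        0.00064356,  0.00044117]), 'tau': array([-7.93473737e-04, -6.25442076e+01,  4.85861942e-02, -3.91599941e+01,
        1.62525015e-02,  9.96464136e-03,  4.07384300e-05]), 'tcp_pos': array([ 0.17005793, -0.60104381,  0.2305099 ]), 'tool_rot': array([-3.14019801e+00,  7.09229950e-05,  2.75775137e-01]), 'wrist_force': array([-0.08886508,  0.60247396,  0.17443307]), 'moment': array([ 0.03840682, -0.02386575, -0.00522464]), 'opening': 0.9968631527038142}
0.0187
top {'mtx': array([[394.65375047,   0.        , 276.75686988],
       [  0.        , 394.65375047, 211.76672745],
       [  0.        ,   0.        ,   1.        ]]), 'R': array([[-0.00590951, -0.9999699 , -0.00502743],
       [-0.99309903,  0.00645764, -0.11710086],
       [ 0.1171298 ,  0.00430073, -0.9931073 ]]), 't': array([4.11712012e-04, 6.00629359e-01, 1.26089166e+00])} campos [ 0.44879889 -0.0088897  
[... 254 characters left out ...]
 -0.46841732, -0.84966593],
       [ 0.36697569,  0.76645248, -0.52714271]]), 't': array([-0.54761699,  0.26623765,  1.69050133])} campos [-0.0640515  -1.41164106  1.10983266]
{'mtx': array([[360.49007891,   0.        , 280.54955642],
       [  0.        , 360.49007891, 217.29262552],
       [  0.        ,   0.        ,   1.        ]]), 'tool_from_camera': array([[-3.05777617e-04, -9.64871722e-01, -2.62721271e-01,
         6.62473658e-02],
       [ 9.99999695e-01, -1.06238743e-04, -7.73712630e-04,
         3.15484411e-04],
       [ 7.18622260e-04, -2.62721428e-01,  9.64871460e-01,
        -1.42886876e-01],
       [ 0.00000000e+00,  0.00000000e+00,  0.00000000e+00,
         1.00000000e+00]])}
```

View pics/top0.png

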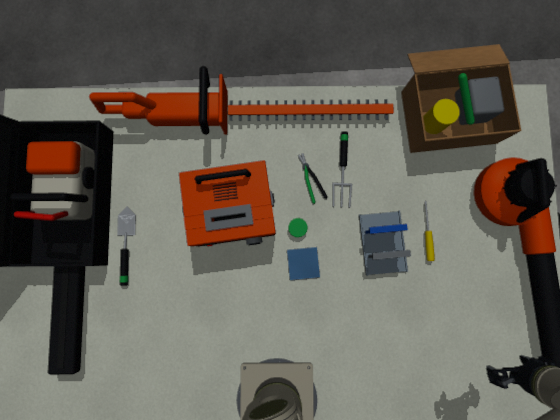

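View pics/side0.png

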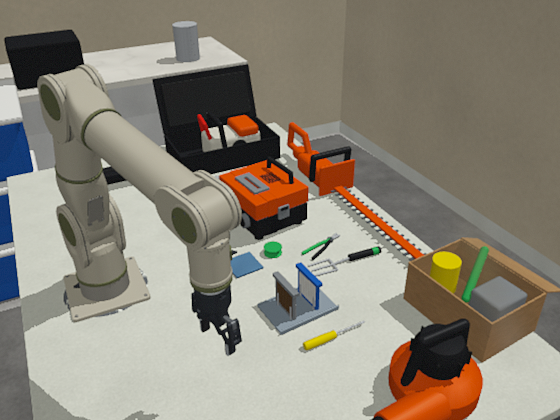

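Top view: clean filter (blue) is at about (388,229) in the rack's far (+x) place, with the old one at (388,256). The collar is at (228,217) and the vacuum handle at (222,177). In the side view the rack is at (298,300), with the blue filter behind the brown one.

```bash
cat > h.py <<'E'
import numpy as np,cv2
from cell import status,optics,manip
from scipy.spatial.transform import Rotation as Ro
def tool():
    s=status.observe(); T=np.eye(4); T[:3,:3]=Ro.from_euler('xyz',s['tool_rot']).as_matrix(); T[:3,3]=s['tcp_pos']; return s,T
def cam(n,T=None):
    c=optics.get_calibration(n)
    if n=="wrist":
        M=T@c['tool_from_camera']; return c['mtx'],M[:3,:3],M[:3,3]
    return c['mtx'],c['R'].T,-c['R'].T@c['t']      # camera->world
def cloud(d,K,R,o):
    v,u=np.mgrid[:d.shape[0],:d.shape[1]]
    p=np.stack([(u-K[0,2])/K[0,0]*d,(v-K[1,2])/K[1,1]*d,d],-1); return p@R.T+o
def plane(uv,z,K,R,o):
    uv=np.atleast_2d(uv).astype(float); r=np.c_[(uv[:,0]-K[0,2])/K[0,0],(uv[:,1]-K[1,2])/K[1,1],np.ones(len(uv))]@R.T
    return o+r*((z-o[2])/r[:,2])[:,None]
def rect(mask,z,K,R,o):
    "largest blob of mask, cast on plane z -> centre, size, yaw(deg of long side)"
    cs,_=cv2.findContours(mask.astype(np.uint8),cv2.RETR_EXTERNAL,cv2.CHAIN_APPROX_NONE)
    c=max(cs,key=cv2.contourArea)[:,0]; P=plane(c,z,K,R,o)[:,:2]
    (cx,cy),_,_=r=cv2.minAreaRect((P*1000).astype(np.float32)); b=cv2.boxPoints(r); e=[b[1]-b[0],b[2]-b[1]]
    l=sorted(e,key=np.linalg.norm); return np.round([cx,cy],1),np.round([np.linalg.norm(x) for x in l],1),round(np.degrees(np.arctan2(l[1][1],l[1][0]))%180,2),c.mean(0)
E
python3 - <<'E'
from h import *
for n in("top","side"):
    f=np.load(f"pics/{n}0.npz"); im,d=f['im'],f['d']; C=cam(n); P=cloud(d,*C); h=cv2.cvtColor(im,cv2.COLOR_RGB2HSV); H,S,V=[h[...,i].astype(int) for i in range(3)]
    X,Y,Z=P[...,0],P[...,1],P[...,2]; ok=d>0
    blue=ok&(H>100)&(H<125)&(S>120)&(Y<-.15)&(Y>-.45)&(X>.2)&(X<.7)
    print(n,'blue z pct',np.percentile(Z[blue],[1,50,95,99]))
    print(' rail',rect(blue&(Z>.104),.114,*C))
    grey=ok&(S<60)&(abs(Z-.168)<.012)&(Y>0)&(Y<.35)&(X>.3)&(X<.6)
    print(' collar z',np.median(Z[grey]),rect(grey,.168,*C))
    org=ok&(H<12)&(S>180)&(Y>-.02)&(Y<.35)&(X>.25)&(X<.7)&(Z>.1)
    print(' orange z',np.percentile(Z[org],[5,50,95]),rect(org,.16,*C))
    dark=ok&(V<60)&(Y>0)&(Y<.35)&(X>.36)&(X<.52)&(Z>.08)
    k=rect(grey,.168,*C)[3]; m=np.zeros_like(dark); 
    m[int(k[1])-8:int(k[1])+9,int(k[0])-25:int(k[0])+26]=1
    if n=="top": print(' slot',rect(cv2.inRange(im,(0,0,0),(75,75,75)).astype(bool)&m,.168,*C))
    tray=ok&(abs(Z-.01)<.006)&(S<90)&(Y<-.2)&(Y>-.42)&(X>.25)&(X<.55)&(V<170)
    print(' tray',rect(tray,.01,*C))
    old=ok&(Z>.104)&(Z<.125)&(S<60)&(Y<-.2)&(Y>-.42)&(X>.25)&(X<.5); print(' old',rect(old,.114,*C))
    cv2.imwrite(f'pics/z_{n}.png',cv2.resize((im[190:280,340:420] if n=="top" else im[240:340,240:360])[...,::-1],None,fx=5,fy=5,interpolation=0))
E
```

```text
top blue z pct [0.00755043 0.11349204 0.11745549 0.12018909]
 rail (array([ 538.5, -342.6]), array([ 19.6, 116.2], dtype=float32), np.float32(95.08), array([387.5       , 228.23809524]))
 collar z 0.1681587401072706 (array([570.4, 140. ]), array([ 57.9, 137.3], dtype=float32), np.float32(97.8), array([227.62698413, 217.38095238]))
 orange z [0.15591566 0.16031874 0.16427661] (array([606.1, 144.9]), array([220.8, 261.4], dtype=float32), np.float32(97.45), array([222.16981132, 203.25606469]))
 slot (array([570.7, 140.6]), array([ 15.1, 104. ], dtype=float32), np.float32(97.82), array([227.52631579, 216.88157895]))
 tray (array([ 475.3, -354.1]), array([138.9, 155.7], dtype=float32), np.float32(4.65), array([380.49019608, 251.34509804]))
 old (array([ 459.4, -350. ]), array([ 19.9, 117.2], dtype=float32), np.float32(95.14), array([390.77647059, 254.17647059]))
side blue z pct [0.01169653 0.11226032 0.11800817 0.11950857]
 rail (array([ 536.5, -353.4]), array([ 24.5, 119.9], dtype=float32), np.float32(95.93), array([308.22033898, 274.49152542]))
 collar z 0.16818311445777034 (array([570.8, 130.2]), array([ 63.4, 144.5], dtype=float32), np.float32(97.84), array([250.96923077, 182.89230769]))
 orange z [0.11170098 0.15906964 0.16472551] (array([601.5, 101.5]), array([240.3, 373.7], dtype=float32), np.float32(88.35), array([263.239819  , 187.36651584]))
 tray (array([ 469.7, -354.6]), array([131. , 164.1], dtype=float32), np.float32(0.77), array([288.51322751, 311.72486772]))
 old (array([ 456.9, -358.2]), array([ 25.8, 125.2], dtype=float32), np.float32(94.72), array([284.640625, 283.65625 ]))
```

Request:
{"op": "move_arm", "data": {"moves": [42.2,-14.4,1,0,0,-79.4,1,42.2,-14.4,1,0,0,-79.4,1,42.2,-14.4,1,0,0,-79.4,1,42.2,-14.4,1,0,0,-79.4,1,42.2,-14.4,1,0,0,-79.4,1,42.2,-14.4,1,0,0,-79.4,1,42.2,-14.4,1,0,0,-79.4,1,42.2,-14.4,1,0,0,-79.4,1,42.2,-14.4,1,0,0,-79.4,1,42.2,-14.4,1,0,0,-79.4,1]}}

```text
time_s: 0.93
tcp_pos: [0.5142, -0.3631, 0.2218]
tool_rot: [-3.141, -0.0, 1.532]
wrist_force: [0.8, -0.9, 0.1]
opening: 1.002
```

```bash
cat >> h.py <<'E'
def to(xyz,yaw,T):
    "shift cm, rotvec deg from T to a tool-down pose"
    G=Ro.from_euler('xyz',[np.pi,0,np.radians(yaw)]).as_matrix()
    print('shift',np.round(T[:3,:3].T@(np.array(xyz)-T[:3,3])*100,2),'rot',np.round(np.degrees(Ro.from_matrix(T[:3,:3].T@G).as_rotvec()),2))
E
python3 -c "
from h import *
s,T=tool(); print(s['time_s'],s['tcp_pos'],np.degrees(s['tool_rot'])); to([.537,-.348,.22],95.2,T)"
```

```text
0.9333 [ 0.51415193 -0.36313581  0.22175788] [-1.79984592e+02 -4.19203080e-03  8.77605340e+01]
shift [1.6  2.22 0.18] rot [-0.02 -0.01 -7.44]
```

Request:
{"op": "move_arm", "data": {"moves": [1.2,1.2,0.1,0,0,-7.1,1,1.2,1.2,0.1,0,0,-7.1,1,1.2,1.2,0.1,0,0,-7.1,1,1.2,1.2,0.1,0,0,-7.1,1]}}

```text
time_s: 1.27
tcp_pos: [0.5246, -0.354, 0.2206]
tool_rot: [-3.141, 0.0, 1.647]
wrist_force: [-0.7, 0.0, 0.3]
opening: 1.001
```

```bash
cat > w.py <<'E'
from h import *
import sys
s,T=tool(); im,d=optics.get_image("wrist"); n=sys.argv[1]; cv2.imwrite(f"pics/{n}.png",im[...,::-1]); np.savez(f"pics/{n}.npz",im=im,d=d,T=T)
print(s['time_s'],s['tcp_pos'],np.degrees(s['tool_rot']),s['wrist_force'])
C=cam("wrist",T); P=cloud(d,*C); X,Y,Z=np.moveaxis(P,-1,0); h=cv2.cvtColor(im,cv2.COLOR_RGB2HSV).astype(int); H,S,V=np.moveaxis(h,-1,0)
E
cat > w1.py <<'E'
exec(open('w.py').read())
b=(d>0)&(H>100)&(H<125)&(S>120)&(Z>.105)&(Z<.13); print('rail z',np.percentile(Z[b],[5,50,95])); print(rect(b,.114,*C))
o=(d>0)&(S<80)&(abs(Z-.114)<.006)&(X<.5); print('old',rect(o,.114,*C))
E
python3 w1.py w1
```

```text
1.2667 [ 0.52461186 -0.35402721  0.22056295] [-1.79940850e+02  7.46752792e-03  9.43649366e+01] [-0.72753528  0.01019442  0.33056422]
rail z [0.11310139 0.11422001 0.11538224]
(array([ 537.7, -346.4]), array([ 19.8, 114.4], dtype=float32), np.float32(95.0), array([300.24242424, 200.39393939]))
old (array([ 459.1, -353.2]), array([ 21.2, 114.7], dtype=float32), np.float32(95.0), array([188.61621622, 201.62972973]))
```

View pics/w1.png

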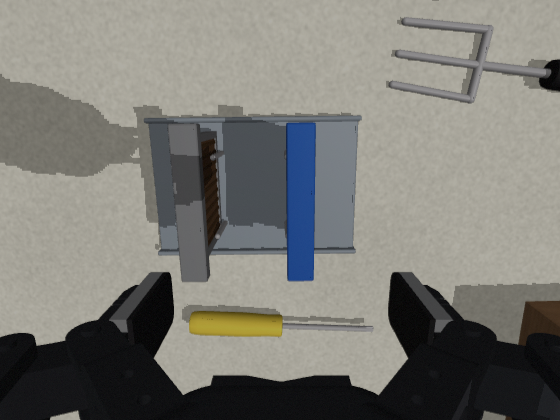

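The wrist view shows the blue rail from (301,123) to (301,281), with its centre at (537.7, -346.4) mm and its top at z = 114 mm. The old filter's rail is at column 190, 79 mm away. All of this fits the given sizes.

```bash
python3 -c "
from h import *
s,T=tool(); to([.5377,-.3464,.15],95,T)"
```

```text
shift [0.71 1.4  7.07] rot [-0.05  0.03 -0.68]
```

Request:
{"op": "move_arm", "data": {"moves": [0.7,1.4,0,0,0,-0.7,1,0.7,1.4,2.4,0,0,-0.7,1,0.7,1.4,4.8,0,0,-0.7,1,0.7,1.4,7.1,0,0,-0.7,1,0.7,1.4,7.1,0,0,-0.7,1,0.7,1.4,7.1,0,0,-0.7,1]}}

```text
time_s: 1.82
tcp_pos: [0.5381, -0.3453, 0.1495]
tool_rot: [-3.14, -0.001, 1.661]
wrist_force: [0.4, -0.5, 0.7]
opening: 1.002
```

```bash
python3 w1.py w2; python3 -c "
from h import *
s,T=tool(); to([.5377,-.3464,.091],95,T)"
```

```text
1.8167 [ 0.53806436 -0.34531482  0.14949504] [-1.79900608e+02 -6.00787603e-02  9.51446218e+01] [ 0.44049329 -0.51283524  0.70845266]
rail z [0.11315776 0.11422085 0.11522816]
(array([ 538. , -346.2]), array([ 19.6, 115.6], dtype=float32), np.float32(95.0), array([280.72349272, 241.93762994]))
old (array([ 458.4, -338. ]), array([22.2, 85.1], dtype=float32), np.float32(94.98), array([125.26273458, 211.8310992 ]))
shift [-0.07 -0.14  6.  ] rot [0.03 0.03 0.16]
```

Request:
{"op": "move_arm", "data": {"moves": [-0.1,-0.1,1.5,0,0,0.1,1,-0.1,-0.1,3.0,0,0,0.1,1,-0.1,-0.1,4.5,0,0,0.1,1,-0.1,-0.1,5.9,0,0,0.1,1,-0.1,-0.1,5.9,0,0,0.1,1,-0.1,-0.1,5.9,0,0,0.1,0.6]}}

```text
time_s: 2.37
tcp_pos: [0.5382, -0.3464, 0.0916]
tool_rot: [3.141, 0.0, 1.66]
wrist_force: [0.0, 0.5, 0.0]
opening: 0.887
```

Request:
{"op": "move_arm", "data": {"moves": [0,0,0,0,0,0,0,0,0,0,0,0,0,0,0,0,0,0,0,0,0,0,0,0,0,0,0,0,0,0,0,0,0,0,0,0,0,0,0,0,0,0]}}

```text
time_s: 2.87
tcp_pos: [0.5384, -0.3464, 0.0918]
tool_rot: [3.141, 0.001, 1.66]
wrist_force: [-0.7, -0.2, 4.3]
opening: 0.215
```

```bash
python3 -c "
from h import *
s,T=tool(); print(s['tcp_pos'],np.degrees(s['tool_rot']),s['wrist_force'],s['moment'],s['opening'])"
```

```text
[ 0.53841849 -0.34636583  0.09177451] [1.79940130e+02 4.99862103e-02 9.51227935e+01] [-0.71783618 -0.2043678   4.29389145] [ 0.02165389 -0.01048483 -0.02598081] 0.21493872649662182
```

Request:
{"op": "move_arm", "data": {"moves": [0,0,0,0,0,0,0,0,0,-1,0,0,0,0,0,0,-2,0,0,0,0,0,0,-4,0,0,0,0,0,0,-6.5,0,0,0,0,0,0,-9,0,0,0,0,0,0,-12,0,0,0,0,0,0,-15,0,0,0,0,0,0,-18,0,0,0,0,0,0,-21,0,0,0,0]}}

```text
time_s: 3.7
tcp_pos: [0.5375, -0.3458, 0.3033]
tool_rot: [3.142, 0.0, 1.66]
wrist_force: [0.6, -0.4, -2.3]
opening: 0.22
```

```bash
python3 -c "
from h import *
s,T=tool(); print(s['tcp_pos'],np.degrees(s['tool_rot']),s['wrist_force'],s['opening']); 
exec(open('w.py').read().replace('sys.argv[1]','\"w3\"').replace('import sys',''))
to([.565,.1,.30],97.7,T)
b=(d>0)&(H>95)&(H<130)&(S>100); print(rect(b,s['tcp_pos'][2]+.0222,*C))"
```

```text
[ 0.53748528 -0.34582673  0.30326193] [1.79997614e+02 6.34711169e-03 9.51307653e+01] [ 0.61053682 -0.37163066 -2.26789375] 0.22000131315762633
3.7 [ 0.53748528 -0.34582673  0.30326193] [1.79997614e+02 6.34711169e-03 9.51307653e+01] [ 0.61053682 -0.37163066 -2.26789375]
shift [44.16  6.73  0.32] rot [ 0.    0.01 -2.57]
(array([ 536.4, -333.7]), array([20. , 92.1], dtype=float32), np.float32(95.32), array([280.61484099, 260.34805654]))
```

View pics/w3.png

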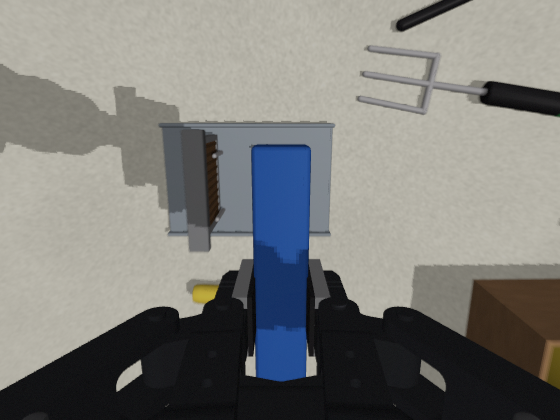

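```bash
python3 -c "
from h import *
s,T=tool(); to([.57,.045,.30],97.7,T)"
```

```text
shift [38.72  6.56  0.86] rot [ 0.38  0.3  -2.58]
```

Request:
{"op": "move_arm", "data": {"moves": [3,0.5,0,0,0,-0.5,0,7,1.2,0,0,0,-0.8,0,11,2,0,0,0,-1,0,15,2.7,0,0,0,-1.3,0,19,3.4,0,0,0,-1.6,0,23,4,0,0,0,-1.8,0,27,4.7,0,0,0,-2,0,31,5.4,0.1,0,0,-2.3,0,35,6.1,0.2,0,0,-2.6,0,38.7,6.7,0.3,0,0,-2.6,0]}}

```text
time_s: 4.58
tcp_pos: [0.5696, 0.0478, 0.2987]
tool_rot: [3.141, 0.0, 1.707]
wrist_force: [1.4, 0.2, -1.5]
opening: 0.218
```

Request:
{"op": "move_arm", "data": {"moves": [0,0,0,0,0,0,0,0,0,0,0,0,0,0,0,0,0,0,0,0,0,0,0,0,0,0,0,0]}}

```text
time_s: 4.92
tcp_pos: [0.5702, 0.0437, 0.2981]
tool_rot: [-3.141, 0.001, 1.703]
wrist_force: [-0.9, -0.5, -1.9]
opening: 0.219
```

```bash
cat > w2.py <<'E'
exec(open('w.py').read())
g=(d>0)&(S<60)&(V>60)&(abs(Z-.168)<.006); print('collar z',np.percentile(Z[g],[5,50,95]),rect(g,.168,*C))
cs,_=cv2.findContours(cv2.morphologyEx(g.astype(np.uint8),cv2.MORPH_CLOSE,np.ones((3,3))),cv2.RETR_CCOMP,cv2.CHAIN_APPROX_NONE)
for c in cs:
    if cv2.contourArea(c)>150:
        P=plane(c[:,0],.168,*C)[:,:2]*1000; print(cv2.contourArea(c),cv2.minAreaRect(P.astype(np.float32)),c[:,0].min(0),c[:,0].max(0))
E
python3 w2.py w4
```

```text
4.9167 [0.57016392 0.04373872 0.29806742] [-1.79989858e+02  4.66987532e-02  9.76022559e+01] [-0.89982772 -0.51804347 -1.87555104]
collar z [0.16698491 0.16828717 0.1694995 ] (array([589.7, 131.1]), array([ 24.1, 119.3], dtype=float32), np.float32(97.91), array([324.49152542,  86.08232446]))
5614.5 ((589.6817016601562, 131.11972045898438), (24.092716217041016, 119.34622955322266), 7.905701637268066) [307   0] [344 176]
4664.0 ((552.7131958007812, 138.6422119140625), (25.62733268737793, 95.01969909667969), 6.561364650726318) [256   0] [294 143]
```

View pics/w4.png

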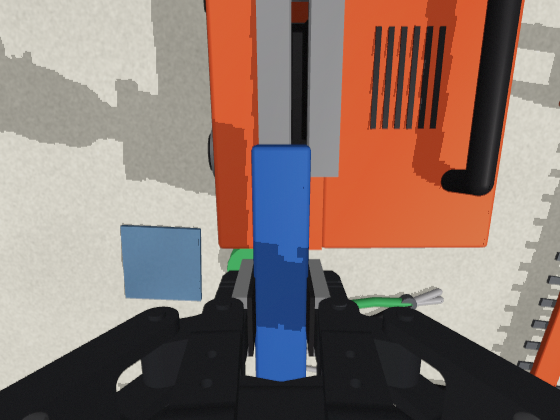

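The near end of the slot is hidden behind the rail, at (300,145), and its far end is out of frame. I'll shift sideways to see all of it.

Request:
{"op": "move_arm", "data": {"moves": [2.2,-1.4,0,0,0,0,0,4.5,-2.9,0,0,0,-0.2,0,4.5,-2.9,0,0,0,-0.2,0,4.5,-2.9,0,0,0,-0.2,0,4.5,-2.9,0,0,0,-0.2,0]}}

```text
time_s: 5.38
tcp_pos: [0.5357, 0.0846, 0.2981]
tool_rot: [3.141, 0.001, 1.707]
wrist_force: [0.5, -0.4, -1.3]
opening: 0.218
```

```bash
python3 w2.py w5; cat pics/x 2>/dev/null; python3 -c "
import cv2; i=cv2.imread('pics/w5.png'); cv2.imwrite('pics/w5c.png',cv2.resize(i[20:270,230:430],None,fx=2.4,fy=2.4,interpolation=0))"
```

```text
5.3833 [0.53567769 0.08463783 0.29812759] [1.79976777e+02 5.12976715e-02 9.78236945e+01] [ 0.49122844 -0.41893655 -1.25394512]
collar z [0.16628643 0.16819492 0.16942531] (array([570.6, 138.5]), array([ 59.9, 139.5], dtype=float32), np.float32(97.81), array([339.72088725, 133.03881701]))
167.5 ((632.9092407226562, 143.32737731933594), (3.438326835632324, 58.01283645629883), 7.920191287994385) [415 108] [426 187]
192.5 ((649.76318359375, 149.80702209472656), (3.539182662963867, 66.2711410522461), 7.839510440826416) [438  96] [452 187]
14146.0 ((570.585205078125, 138.52816772460938), (59.93973922729492, 139.45257568359375), 7.811962604522705) [297  41] [384 233]
2319.0 ((570.2384643554688, 138.9267578125), (13.252250671386719, 101.0949935913086), 7.866530895233154) [326  70] [348 209]
```

View pics/w5c.png

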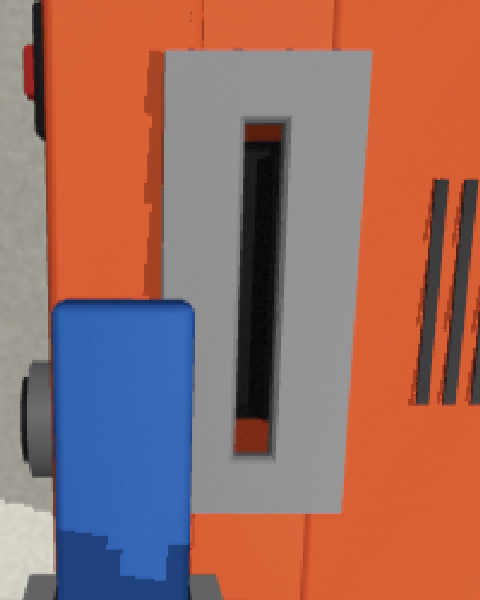

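The collar measures 60 x 139.5 mm, which fits. The slot runs from about (348,70) to (326,209) in the full image, with its centre at (570.3, 138.8) mm and yaw 97.85°. The far end of the held rail at row 145 gives tool x = 58 mm, so the filter is centred in the gripper.

```bash
python3 -c "
from h import *
s,T=tool(); print(s['tcp_pos'],np.degrees(s['tool_rot']));to([.5703,.1387,.262],97.85,T)"
```

```text
[0.53583441 0.08438821 0.29796858] [1.79993671e+02 3.49145335e-02 9.77879401e+01]
shift [4.92 4.15 3.59] rot [ 0.01  0.03 -0.06]
```

Request:
{"op": "move_arm", "data": {"moves": [1.6,1.4,0,0,0,0,0,3.3,2.8,0,0,0,0,0,4.9,4.15,0,0,0,-0.1,0,4.9,4.15,1.2,0,0,-0.1,0,4.9,4.15,2.4,0,0,-0.1,0,4.9,4.15,3.6,0,0,-0.1,0,4.9,4.15,3.6,0,0,-0.1,0,4.9,4.15,3.6,0,0,-0.1,0,4.9,4.15,3.6,0,0,-0.1,0]}}

```text
time_s: 6.18
tcp_pos: [0.5698, 0.1394, 0.2623]
tool_rot: [3.141, 0.0, 1.71]
wrist_force: [-0.6, 0.1, -2.4]
opening: 0.221
```

```bash
cat > st.py <<'E'
from h import *
s,T=tool(); print(np.round(s['tcp_pos']*1000,1),np.round(np.degrees(s['tool_rot']),2),np.round(s['wrist_force'],1),np.round(s['moment'],2))
to([.5703,.1387,.249],97.85,T)
E
python3 st.py
```

```text
[569.8 139.4 262.3] [1.7998e+02 3.0000e-02 9.7950e+01] [-0.6  0.1 -2.4] [-0.01 -0.01  0.04]
shift [-0.07  0.04  1.33] rot [0.02 0.03 0.1 ]
```

Request:
{"op": "move_arm", "data": {"moves": [-0.05,0,0.5,0,0,0,0,-0.05,0,1.0,0,0,0,0,-0.05,0,1.1,0,0,0,0,-0.05,0,1.2,0,0,0,0,-0.05,0,1.3,0,0,0,0,-0.05,0,1.4,0,0,0,0,-0.05,0,1.5,0,0,0,0,-0.05,0,1.55,0,0,0,0,-0.05,0,1.55,0,0,0,0]}}

```text
time_s: 6.93
tcp_pos: [0.5698, 0.1398, 0.2464]
tool_rot: [3.141, -0.0, 1.711]
wrist_force: [-0.6, -0.4, -2.1]
opening: 0.22
```

```bash
python3 st.py
```

```text
[569.8 139.8 246.4] [179.99  -0.    98.02] [-0.6 -0.4 -2.1] [ 0.03 -0.04  0.04]
shift [-0.12  0.03 -0.26] rot [ 0.01 -0.    0.17]
```

Request:
{"op": "move_arm", "data": {"moves": [-0.05,0,0.1,0,0,0.1,0,-0.05,0,0.2,0,0,0.1,0,-0.05,0,0.3,0,0,0.1,0,-0.05,0,0.4,0,0,0.1,0,-0.05,0,0.5,0,0,0.1,0,-0.05,0,0.5,0,0,0.1,0]}}

```text
time_s: 7.43
tcp_pos: [0.5698, 0.1392, 0.2412]
tool_rot: [-3.141, 0.0, 1.709]
wrist_force: [0.7, 0.6, -3.0]
opening: 0.222
```

```bash
python3 st.py
```

```text
[569.8 139.2 241.2] [-179.99    0.     97.92] [ 0.7  0.6 -3. ] [-0.   -0.15  0.04]
shift [-0.06  0.04 -0.78] rot [-0.01  0.    0.07]
```

It's 8 mm below the collar's face with no contact force, so it's in the slot. I'll keep going gently.

Request:
{"op": "move_arm", "data": {"moves": [0,0,0.2,0,0,0,0,0,0,0.4,0,0,0,0,0,0,0.6,0,0,0,0,0,0,0.8,0,0,0,0,0,0,1.0,0,0,0,0,0,0,1.2,0,0,0,0,0,0,1.4,0,0,0,0,0,0,1.6,0,0,0,0,0,0,1.8,0,0,0,0,0,0,2.0,0,0,0,0]}}

```text
time_s: 8.27
tcp_pos: [0.5699, 0.1393, 0.2213]
tool_rot: [3.142, 0.0, 1.709]
wrist_force: [0.3, -0.4, -1.6]
opening: 0.221
```

```bash
python3 st.py
```

```text
[569.9 139.3 221.3] [180.     0.    97.92] [ 0.3 -0.4 -1.6] [-0.07 -0.06 -0.04]
shift [-0.06  0.04 -2.77] rot [0.   0.   0.07]
```

Request:
{"op": "move_arm", "data": {"moves": [0,0,0.2,0,0,0,0,0,0,0.4,0,0,0,0,0,0,0.6,0,0,0,0,0,0,0.8,0,0,0,0,0,0,1.0,0,0,0,0,0,0,1.1,0,0,0,0,0,0,1.2,0,0,0,0]}}

```text
time_s: 8.85
tcp_pos: [0.5703, 0.1394, 0.2101]
tool_rot: [3.14, -0.0, 1.709]
wrist_force: [1.6, -0.3, 5.5]
opening: 0.222
```

```bash
python3 st.py
```

```text
[570.3 139.4 210.1] [179.91  -0.    97.92] [ 1.6 -0.3  5.5] [ 0.   -0.43 -0.01]
shift [-0.07 -0.01 -3.89] rot [ 0.09 -0.    0.07]
```

Request:
{"op": "move_arm", "data": {"moves": [0,0,0.15,0,0,0,0,0,0,0.3,0,0,0,0,0,0,0.45,0,0,0,0,0,0,0.6,0,0,0,0,0,0,0.75,0,0,0,0,0,0,0.9,0,0,0,0]}}

```text
time_s: 9.35
tcp_pos: [0.5705, 0.1396, 0.2018]
tool_rot: [3.139, -0.0, 1.709]
wrist_force: [0.2, -0.2, 9.0]
opening: 0.222
```

```bash
python3 st.py
```

```text
[570.5 139.6 201.8] [179.87  -0.    97.92] [ 0.2 -0.2  9. ] [-0.01 -0.07 -0.  ]
shift [-0.09 -0.02 -4.72] rot [ 0.13 -0.    0.07]
```

Request:
{"op": "move_arm", "data": {"moves": [0,0,0.15,0,0,0,0,0,0,0.3,0,0,0,0,0,0,0.45,0,0,0,0,0,0,0.6,0,0,0,0,0,0,0.75,0,0,0,0]}}

```text
time_s: 9.77
tcp_pos: [0.5703, 0.1395, 0.1938]
tool_rot: [3.14, -0.0, 1.709]
wrist_force: [0.7, 1.1, 5.8]
opening: 0.221
```

```bash
python3 st.py
```

```text
[570.3 139.5 193.8] [179.91  -0.    97.93] [0.7 1.1 5.8] [ 0.05 -0.24  0.  ]
shift [-0.08  0.   -5.52] rot [ 0.09 -0.    0.08]
```

Request:
{"op": "move_arm", "data": {"moves": [0,0,0.15,0,0,0,0,0,0,0.3,0,0,0,0,0,0,0.45,0,0,0,0,0,0,0.6,0,0,0,0,0,0,0.75,0,0,0,0,0,0,0.9,0,0,0,0,0,0,1.05,0,0,0,0,0,0,1.2,0,0,0,0,0,0,1.35,0,0,0,0,0,0,1.35,0,0,0,0]}}

```text
time_s: 10.6
tcp_pos: [0.5702, 0.1395, 0.18]
tool_rot: [3.141, -0.0, 1.709]
wrist_force: [1.1, 1.0, 6.5]
opening: 0.22
```

```bash
python3 st.py
```

```text
[570.2 139.5 180. ] [179.94  -0.    97.92] [1.1 1.  6.5] [ 0.06 -0.35 -0.04]
shift [-0.08  0.01 -6.9 ] rot [ 0.06 -0.    0.07]
```

Request:
{"op": "move_arm", "data": {"moves": [0,0,0.15,0,0,0,0,0,0,0.3,0,0,0,0,0,0,0.45,0,0,0,0,0,0,0.6,0,0,0,0,0,0,0.75,0,0,0,0,0,0,0.75,0,0,0,0,0,0,0.55,0,0,0,0,0,0,0.4,0,0,0,0,0,0,0.4,0,0,0,0]}}

```text
time_s: 11.35
tcp_pos: [0.5698, 0.1394, 0.1756]
tool_rot: [3.141, -0.0, 1.709]
wrist_force: [1.6, 1.0, -1.4]
opening: 0.22
```

```bash
python3 st.py
```

```text
[569.8 139.4 175.6] [ 1.7999e+02 -1.0000e-02  9.7930e+01] [ 1.6  1.  -1.4] [ 0.25 -0.5  -0.03]
shift [-0.08  0.04 -7.34] rot [ 0.01 -0.01  0.08]
```

Request:
{"op": "move_arm", "data": {"moves": [0,0,0,0,0,0,0.4,0,0,0,0,0,0,0.6,0,0,0,0,0,0,0.8,0,0,0,0,0,0,0.8,0,0,0,0,0,0,0.8,0,0,-1,0,0,0,0.8,0,0,-3,0,0,0,0.8,0,0,-5,0,0,0,0.8,0,0,-7.5,0,0,0,0.8,0,0,-7.5,0,0,0,0.5]}}

```text
time_s: 12.18
tcp_pos: [0.5714, 0.1402, 0.2561]
tool_rot: [3.135, -0.0, 1.709]
wrist_force: [0.4, 0.0, -0.1]
opening: 0.679
```

Request:
{"op": "move_arm", "data": {"moves": [0,0,0,0,0,0,0,0,0,0,0,0,0,0,0,0,0,0,0,0,0,0,0,0,0,0,0,0,0,0,0,0,0,0,0,0,0,0,0,0,0,0,0,0,0,0,0,0,0]}}

```text
time_s: 12.77
tcp_pos: [0.5697, 0.1392, 0.2502]
tool_rot: [-3.141, 0.0, 1.709]
wrist_force: [-0.8, -0.4, 0.7]
opening: -0.001
```

```bash
cat > w6.py <<'E'
exec(open('w.py').read())
b=(d>0)&(H>95)&(H<130)&(S>100)&(Y>.03)&(Z>.12); z=np.median(Z[b]); print('rail z',np.percentile(Z[b],[5,50,95]),rect(b,z,*C))
for n in ("top",):
    im,d=optics.get_image(n);C=cam(n);P=cloud(d,*C);Z=P[...,2];h=cv2.cvtColor(im,cv2.COLOR_RGB2HSV).astype(int)
E
python3 w6.py w6; python3 st.py; python3 -c "
import cv2,cell
from cell import optics
im,_=optics.get_image('side'); cv2.imwrite('pics/s6.png',cv2.resize(im[120:250,180:360,::-1],None,fx=4,fy=4,interpolation=2))"
```

```text
12.7667 [0.56974456 0.1392077  0.25018198] [-1.79972994e+02  2.79086015e-03  9.79236602e+01] [-0.79026103 -0.37023614  0.72879721]
rail z [0.19678724 0.19793589 0.19905338] (array([567.8, 158.8]), array([19.7, 76.9], dtype=float32), np.float32(97.87), array([283.28828829, 200.8978979 ]))
[569.8 139.2 250.3] [-179.99    0.     97.92] [-0.4  0.6 -0.5] [ 0.01 -0.02  0.01]
shift [-0.06  0.04  0.13] rot [-0.01  0.    0.07]
```

View pics/w6.png

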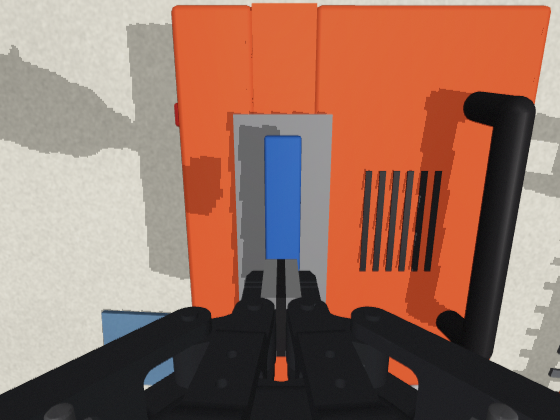

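The rail (column 283, rows 136–258 visible) stands upright and centred, with its top at z = 198 mm. That leaves an 18 mm gap. The shut fingers at column 281 are above it, so now I'll press.

Request:
{"op": "move_arm", "data": {"moves": [0,0.05,1.5,0,0,0,0,0,0.05,3,0,0,0,0,0,0.05,4.2,0,0,0,0,0,0.05,4.7,0,0,0,0,0,0.05,5.0,0,0,0,0,0,0.05,5.2,0,0,0,0,0,0.05,5.3,0,0,0,0,0,0.05,5.4,0,0,0,0]}}

```text
time_s: 13.58
tcp_pos: [0.5707, 0.1395, 0.1971]
tool_rot: [3.141, -0.0, 1.709]
wrist_force: [0.3, -0.5, 1.9]
opening: 0.004
```

```bash
python3 st.py
```

```text
[570.7 139.5 197.1] [179.94  -0.    97.92] [ 0.3 -0.5  1.9] [0.03 0.1  0.03]
shift [-0.07 -0.04 -5.19] rot [ 0.06 -0.    0.07]
```

Contact at z = 197 mm. I'll go on in 1.5 mm rows.

Request:
{"op": "move_arm", "data": {"moves": [0,0,0.15,0,0,0,0,0,0,0.3,0,0,0,0,0,0,0.45,0,0,0,0,0,0,0.6,0,0,0,0,0,0,0.75,0,0,0,0,0,0,0.9,0,0,0,0]}}

```text
time_s: 14.08
tcp_pos: [0.571, 0.1396, 0.1886]
tool_rot: [3.139, -0.0, 1.709]
wrist_force: [-0.6, -0.8, 6.5]
opening: 0.002
```

Request:
{"op": "move_arm", "data": {"moves": [0,0,0.15,0,0,0,0,0,0,0.3,0,0,0,0,0,0,0.45,0,0,0,0]}}

```text
time_s: 14.33
tcp_pos: [0.571, 0.1397, 0.1841]
tool_rot: [3.139, -0.0, 1.709]
wrist_force: [-0.6, 0.2, 6.9]
opening: -0.001
```

```bash
python3 st.py
```

```text
[571.  139.7 184.1] [179.88  -0.    97.92] [-0.6  0.2  6.9] [0.01 0.1  0.  ]
shift [-0.08 -0.07 -6.5 ] rot [ 0.12 -0.    0.07]
```

Request:
{"op": "move_arm", "data": {"moves": [0,0,0.1,0,0,0,0,0,0,0.2,0,0,0,0,0,0,0.3,0,0,0,0,0,0,0.4,0,0,0,0,0,0,0.5,0,0,0,0]}}

```text
time_s: 14.75
tcp_pos: [0.571, 0.1397, 0.1791]
tool_rot: [3.139, -0.0, 1.709]
wrist_force: [-0.7, -0.3, 6.2]
opening: 0.0
```

Request:
{"op": "move_arm", "data": {"moves": [0,0,0.1,0,0,0,0,0,0,0.2,0,0,0,0]}}

```text
time_s: 14.92
tcp_pos: [0.571, 0.1396, 0.1771]
tool_rot: [3.139, -0.0, 1.709]
wrist_force: [-0.8, 0.3, 6.2]
opening: 0.002
```

Request:
{"op": "move_arm", "data": {"moves": [0,0,0.1,0,0,0,0,0,0,0.15,0,0,0,0]}}

```text
time_s: 15.08
tcp_pos: [0.5711, 0.1396, 0.1756]
tool_rot: [3.139, 0.0, 1.709]
wrist_force: [-1.3, -0.5, 7.9]
opening: 0.002
```

Request:
{"op": "move_arm", "data": {"moves": [0,0,0.1,0,0,0,0,0,0,0.15,0,0,0,0]}}

```text
time_s: 15.25
tcp_pos: [0.571, 0.1396, 0.1744]
tool_rot: [3.139, 0.0, 1.709]
wrist_force: [-1.8, -0.9, 10.4]
opening: 0.003
```

Request:
{"op": "move_arm", "data": {"moves": [0,0,0.1,0,0,0,0,0,0,0.1,0,0,0,0]}}

```text
time_s: 15.42
tcp_pos: [0.5711, 0.1396, 0.1736]
tool_rot: [3.139, 0.0, 1.709]
wrist_force: [-2.9, -1.3, 11.7]
opening: -0.001
```

The force is climbing at about 2 N/mm, which is the stiffness of the rubber feet, so the rail is on the collar. One more small push, then I'll lift clear and look.

Request:
{"op": "move_arm", "data": {"moves": [0,0,0.1,0,0,0,0,0,0,0.1,0,0,0,0]}}

```text
time_s: 15.58
tcp_pos: [0.5711, 0.1396, 0.1728]
tool_rot: [3.139, 0.0, 1.709]
wrist_force: [-3.7, -1.5, 14.0]
opening: -0.0
```

Request:
{"op": "move_arm", "data": {"moves": [0,0,-0.3,0,0,0,0,0,0,-0.7,0,0,0,0,0,0,-1.2,0,0,0,0,0,0,-3,0,0,0,0,-3,0,-6,0,0,0,0,-6,0,-9,0,0,0,0,-6,0,-9,0,0,0,0,-6,0,-9,0,0,0,0,-6,0,-9,0,0,0,0]}}

```text
time_s: 16.33
tcp_pos: [0.5783, 0.0803, 0.2605]
tool_rot: [-3.141, -0.0, 1.709]
wrist_force: [-0.6, 0.3, -1.2]
opening: 0.001
```

```bash
cat > w7.py <<'E'
exec(open('w.py').read())
b=(d>0)&(H>95)&(H<130)&(S>100)&(Y>.03)&(Z>.12); z=np.median(Z[b]); g=(d>0)&(S<60)&(V>60)&(abs(Z-.168)<.006)&(Y>.06)
print('rail z',np.percentile(Z[b],[5,50,95]),rect(b,z,*C),'collar z',np.median(Z[g]),rect(g,.168,*C))
k=np.argwhere(b); ym=Y[b]; print('rail z near/far',np.median(Z[b][ym<np.percentile(ym,20)]),np.median(Z[b][ym>np.percentile(ym,80)]))
a,_=optics.get_image('side'); e,_=optics.get_image('top')
cv2.imwrite('pics/end.png',np.hstack([cv2.resize(x[...,::-1],(400,300),interpolation=2) for x in (a[120:240,180:340],e[120:300,180:420])]))
cv2.imwrite('pics/full.png',np.hstack([im,e])[...,::-1])
E
python3 w7.py w7
```

```text
16.3333 [0.57828768 0.08025513 0.26047018] [-1.79972305e+02 -1.25697910e-02  9.79184961e+01] [-0.6363642   0.25805105 -1.16491786]
rail z [0.17814498 0.17932549 0.1804722 ] (array([570.6, 139.6]), array([ 19.8, 114.1], dtype=float32), np.float32(97.88), array([281.86222222, 122.63333333])) collar z 0.16735858138936704 (array([570.5, 138.8]), array([ 59.5, 138.8], dtype=float32), np.float32(97.89), array([281.53061224, 118.98430141]))
rail z near/far 0.17932329602524322 0.179323806161215
```

View pics/end.png

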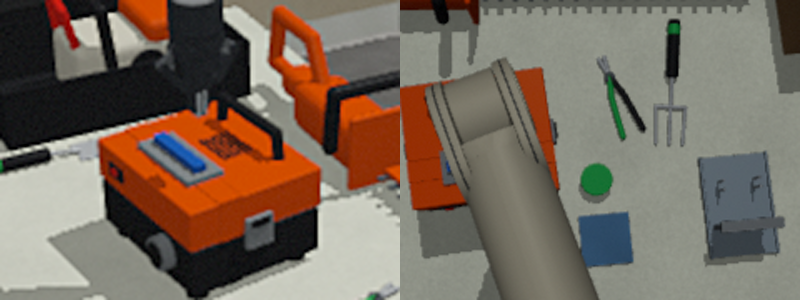

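View pics/w7.png

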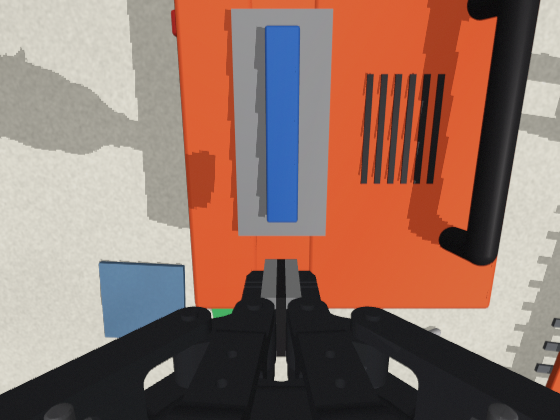

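The views show the blue rail flat on the collar (rows 26–221, columns 265–300). Its top is 12.0 mm above the collar, exactly its own height, and it is level end to end. The old filter is still in the rack.

```bash
python3 -c "
from cell import workorder,status
print(status.observe()['wrist_force'],status.observe()['time_s']); print(workorder.sign_off())"
```

```text
[-0.55093142 -0.18706939 -1.02496148] 16.4833
the job is handed in; nothing more can be done
None
```

The clean filter is home in the vacuum slot, and I handed the job in at 16.5 s of the 67 s allowed.

- **What I did:** I gripped the clean filter by its rail, lifted it out and lined it up with the slot using the wrist camera. It went in without searching. I lowered it through the seals to about 18 mm above the collar, let go, and pressed it home on the rail with the fingers shut. The sliding push was about 6–11 N, and the highest force I read was 14 N, below the 20 N limit. Forces were read only at the end of each move.
- **Last checks:** The rail's top is 12.0 mm above the collar, which is its own height, so there is no gap, and it is level end to end. The force rose at about 2 N/mm at the end, as expected when the rail bears on the collar and the rubber feet take the load. The gripper was clear. The old filter is still in the rack, and the spool, tile, pliers and fork show no sign of having moved; the last views did not take in the screwdriver or most of the trowel.
- **Disagreement:** The side camera put things about 10 mm lower in y than the top camera. I relied on the wrist camera instead, and the contact heights and fit agreed with it.

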